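Count along the tin rack by touch and push the tin into the third gap

ROBOT

A 7-joint arm with a two-finger parallel gripper is mounted at the origin on a cart in front of the work surface, level with it; the furniture and walls round the work are solid. World frame = base frame: x ahead of the robot, y to its left, z up, the work surface at z = 0. Lengths are in m, angles in rad, forces in N, time in s.
With the tool pointing down it reaches from about 0.4 to 0.85 m from the base axis. Payload 10.4 kg.
Tool frame: the origin (TCP) lies on the centre line of the jaws, within the pads' length; the fingertips stand 14 mm ahead of it and the grasp point (between the pads) lies 5 mm behind it (manip.tip_reach is the distance from the TCP to the fingertips, in m); z points along the fingers, y is the line along which they close (so a half turn about z gives the same grasp; the last joint's range is limited). The gripper opens to 85 mm and grips with 20 to 120 N. Pads are 22 mm wide; open, the fingers measure 114 mm over their backs; the gripper's body (76 mm by 85 mm) begins 54 mm behind the grasp point. The pads swing forward as they close: fully open they stand 13 mm farther back than shut.
Start: joints at [1.277, 0.332, -0.065, 1.46, 0.022, 1.35, -0.088], TCP at [0.167, -0.602, 0.245] pointing down, gripper open.
Joint ranges: [-2.6, 2.6], [-0.5, 2.12], [-1.47, 1.34], [0.16, 2.42], [-1.27, 4.41], [0.06, 2.06], [-2.6, 2.6]. Speed limits (rad/s): [2.22, 2.22, 2.79, 2.79, 3.14, 3.14, 3.14].

INTERFACE

Orientations are given as a unit quaternion [x, y, z, w].
In Python, from workcell import manip gives the robot as it stands.
- The arm moves only by the shell command python3 -m pendant 'ROWS' [FORCE]. ROWS is JSON, a list of rows, each a list of 7 numbers: the shift along the tool's x, y, z in units of 50 mm (1.0 is 50 mm), then the turn, a rotation vector about the tool's x, y, z in units of 8 degrees (1.0 is 8 degrees), then the opening, from -1 (shut) to 1 (fully open), so that 0 is half open. In form: [[dx, dy, dz, ax, ay, az, jaw], ...]. A call has exactly 10 rows; each row is the pose to reach, as a shift and turn from the pose commanded when the call began, along the tool's axes at that moment; what a row does not reach only later rows make up. A row lasts 1/8 s, in which the tool goes at most 62.5 mm and 10.7 degrees, less where a joint would pass 70% of its speed; a pose out of reach is approached as far as the arm can. A call with a gripper value outside its range is refused whole. The fingers move at their own pace and stop on an object; FORCE is the grip in N (left out, the last holds). Time passes only in rows, so rows that repeat a pose let the fingers close, or fill a call up. It gives the time, the measured TCP pose, the force, the opening and the grip force at its end, in the units of the state.
- manip.get_obs(): the state, without advancing time (a new reading comes with each control period).
- manip.camera(name): name is "scene" or "top" or "wrist"; returns (picture, depth): 400x640x3 uint8, red, green, blue; 400x640 float32, m along the optical axis (not along the pixel's ray), 0 where there is no reading.
- manip.get_calibration(name): a dict with "fx", "fy", "cx", "cy" (pixels), "xyz" and "orientation" of the camera in the world. Camera axes: x right, y up, looking along -z (the intrinsics and any distortion apply to the point x, -y, -z); pixel columns grow to the right and rows downward; lengths in m; the calibration is good to about 2 mm. A picture is of the moment at which its call begins: read the wrist's pose just before it. get_calibration takes no time and is no camera call; for the wrist camera it gives the pose at the moment of the call.
- manip.hand_in(): hands the job in; it is judged then, once.
Trained networks look in the newest picture that a camera, given by its name, has taken for a name from the list of things; names that differ only in an ending like _2 or _b are one class to them, and where a whole thing is asked for, a point or a joint stands for the part that bears it (a point fixed in the world has none). Each returns a list of dicts, best first, with "p" (0 to 1); they miss things now and then, are a little off and sometimes report something else, mostly with a low value. They report only what shows in the picture. A call takes as long as a camera call.
- manip.find_in(thing, camera): "box" ([left, top, right, bottom] in pixels, round what is visible of it).
- manip.trace(thing, camera): "pixels" (400x640 bool, what is visible of it) and "box" ([left, top, right, bottom] in pixels, round what is visible of it).
- manip.tip_of(thing, camera): "pixel" ([column, row] in pixels: a listed point, or the origin of a listed thing).
The state is a dict: "clock": time; "joint_pos": joint angles; "joint_velocities": joint speeds; "tau": joint torques, N m; "position": TCP position; "ee_rot": TCP orientation; "ft_force": force on the tool from outside, world axes, zero at the start; "torque": the same for the moment, N m; "grip_width": opening from 0.0 (shut) to 1.0 (fully open); "grasp_force": force on a finger pad.
Only numpy, scipy, OpenCV 4.12 (cv2) and the standard library are available. Lean on these libraries where they do the work, as an engineer would, in place of code of your own. Each camera call takes 0.05 s, during which the arm holds its last target. There are 200 camera calls.

TASK

Count the gaps of the tin rack by touch: with the gripper shut, run the fingertips along the springy rail on top of the rack, pressing it down a little, from the end with the ball knob past the first and second gap to the third, and go no further along it. Then push the tin over the worktop into that third gap until it stands against the back of the rack, and let go of it; never lift it or tip it over, and leave the jar, timer, shaker and dredger where they stand.

Things in the scene. Friction and masses are not known exactly. Their poses are not given: they have to be found in the camera images.
- tin_rack: Fixed aluminium rack on the worktop, 428 mm long, 80 mm deep, 75 mm high to the top of its rail. Origin: on the worktop, middle of the front face of its back plate (50 mm high); x to the back, y along the rack (robot's left), z up; yaw within 0.12. Four gaps open to the front (-x), floor is the worktop; centres at y = +144, +48, -48, -144 mm.
- gap_fronts (a point): On the worktop in the middle of the line of the dividers' front ends, 53 mm in front of the rack's origin, same axes. Each gap is 90 mm wide between 6 mm dividers, 42 mm high (50 mm near the back plate). The rack's end posts stand at y = +-205 mm, 62 mm high.
- finger_rail (a joint): How far the rail is pressed down, m: 0 free, 0.009 at its stop; spring of 700 N/m with 1.4 N preload (about 2 N starts to move it, 5 N presses it 5 mm); it comes up again when released. A finger counts as touching the rail at a gap once this exceeds 0.001 with the tool over that gap.
- rail_mid (a point): Middle of the top of the rail, 75 mm above the worktop when free and 4 mm behind the rack's origin. The rail is a round steel bar, 14 mm thick and 380 mm long, along the rack's y axis; it stays level and only moves straight down.
- ball_end: Black ball knob, 30 mm across, on one end post of the rack (it may be the left or the right end); counting starts at this end. Origin: top of the post, 62 mm above the worktop; the ball's top is 41 mm above that.
- flat_end: Flat steel cap, 18 mm across and 5 mm high, on the other end post; origin under it.
- tin: Closed food tin, upright and loose, 76 mm across, 58 mm high, 0.18 to 0.36 kg. Origin: centre of its underside. It starts in front of the rack, up to 0.24 m to either side of the third gap. When home against the back plate its origin is at x = -38 mm in the rack's frame.
- jar: Bystander: glass jar, 71 mm across, 110 mm high, loose; origin under its centre.
- timer: Bystander: kitchen timer, 68 mm across, 36 mm high, loose; origin under its centre.
- shaker: Bystander: small shaker, 44 mm across, 90 mm high, loose; origin under its centre.
- dredger: Bystander: flour dredger with side handle, 74 x 105 mm, 112 mm high, loose; origin under its centre.

How it is judged:
By the outcome, as a careful person would: the job done as asked, in the order asked, and still so for the second after the job is handed in, with the robot touching nothing.
It also fails if it takes over 72 s, if anything falls off the work surface, if the arm or the gripper's body presses on something with over 40 N, if the wrist force passes 120 N, or if a joint passes its speed limit or range.

## Working session

There is one attempt and no reset: what is moved stays moved. The work goes in short steps, Python scripts to look and compute and a shell command to move; the robot and the scene stay as the last step left them, time stands still between calls to the robot, and variables do not carry over. Pictures are saved under pics/ and viewed, at most 10 in all, crops included, and the job is handed in when it is done.

```bash
mkdir -p pics
cat > h.py <<'E'
import numpy as np, cv2
from scipy.spatial.transform import Rotation as R
from workcell import manip
def ray(cam,px,c=None):
    c=c or manip.get_calibration(cam)
    d=np.array([(px[0]-c['cx'])/c['fx'],-(px[1]-c['cy'])/c['fy'],-1.])
    return np.array(c['xyz']),R.from_quat(c['orientation']).apply(d)
def atz(cam,px,z):
    o,d=ray(cam,px); return o+d*(z-o[2])/d[2]
def atd(cam,px,depth):
    o,d=ray(cam,px); return o+d*depth
def cloud(cam,mask,dep):
    v,u=np.nonzero(mask&(dep>0)); return np.array([atd(cam,(a,b),dep[b,a]) for a,b in zip(u[::3],v[::3])])
def tool(dw):
    o=manip.get_obs(); return R.from_quat(o['ee_rot']).inv().apply(dw)/0.05
E
python3 - <<'E'
from h import *
np.set_printoptions(precision=3,suppress=True)
for cam in ['scene','top']:
    p,d=manip.camera(cam); cv2.imwrite(f'pics/{cam}1.png',p[:,:,::-1])
    c=manip.get_calibration(cam); print(cam,{k:np.round(v,3) for k,v in c.items()})
    for t in ['tin_rack','ball_end','flat_end','tin','jar','timer','shaker','dredger']:
        r=manip.trace(t,cam)
        if r:
            q=cloud(cam,r[0]['pixels'],d)
            print(t,round(r[0]['p'],2),np.round(r[0]['box']),'n',len(q),*( [np.percentile(q,k,axis=0) for k in(2,50,98)] if len(q) else []))
        r=manip.tip_of(t,cam)
        if r: print('   tip',r[0]['pixel'],round(r[0]['p'],2),atz(cam,r[0]['pixel'],.062 if 'end' in t else 0))
    for t,z in [('gap_fronts',0),('rail_mid',.075)]:
        r=manip.tip_of(t,cam)
        if r: print(t,r[0]['pixel'],round(r[0]['p'],2),atz(cam,r[0]['pixel'],z))
o=manip.get_obs();print(o)
E
```

```text
scene {'fx': np.float64(461.025), 'fy': np.float64(461.025), 'cx': np.float64(318.417), 'cy': np.float64(200.801), 'xyz': array([-0.323,  0.501,  0.924]), 'orientation': array([-0.219,  0.362,  0.78 , -0.46 ])}
tin_rack 0.87 [242. 170. 374. 231.] n 958 [ 0.59  -0.196 -0.001] [0.645 0.014 0.036] [0.725 0.213 0.077]
   tip [311.8, 205.9] 0.88 [0.638 0.007 0.   ]
ball_end 0.48 [240. 194. 249. 207.] n 29 [0.652 0.198 0.071] [0.658 0.21  0.096] [0.674 0.22  0.105]
   tip [247.3, 205.1] 0.56 [0.668 0.201 0.062]
tin 0.85 [347. 204. 369. 235.] n 254 [ 0.448 -0.093  0.002] [ 0.471 -0.049  0.053] [ 0.519 -0.022  0.06 ]
   tip [360.5, 227.2] 0.64 [ 0.484 -0.072  0.   ]
jar 0.72 [167. 225. 199. 274.] n 402 [0.561 0.39  0.012] [0.572 0.423 0.084] [0.622 0.456 0.113]
   tip [185.6, 262.4] 0.92 [0.598 0.415 0.   ]
timer 0.74 [203. 277. 231. 300.] n 184 [0.425 0.348 0.004] [0.446 0.38  0.026] [0.482 0.408 0.038]
   tip [220.2, 293.8] 0.97 [0.45  0.369 0.   ]
shaker 0.57 [402. 148. 420. 175.] n 98 [ 0.616 -0.384  0.003] [ 0.627 -0.363  0.048] [ 0.647 -0.353  0.09 ]
   tip [407.5, 168.9] 0.78 [ 0.65  
[... 1550 characters left out ...]
0.413  0.01 ] [ 0.453 -0.371  0.108] [ 0.488 -0.346  0.113]
   tip [463.9, 249.3] 0.77 [ 0.456 -0.394  0.   ]
gap_fronts [328.6, 200.1] 0.83 [0.579 0.007 0.   ]
rail_mid [328.2, 171.9] 0.98 [0.645 0.013 0.075]
{'clock': 1.9, 'joint_pos': array([ 1.277,  0.332, -0.065,  1.46 ,  0.022,  1.35 , -0.089]), 'joint_velocities': array([ 0.002,  0.001,  0.001,  0.   , -0.001, -0.001,  0.001]), 'tau': array([ -0.   , -62.522,   0.049, -39.183,   0.016,   0.002,  -0.   ]), 'position': array([ 0.167, -0.602,  0.245]), 'ee_rot': array([0.991, 0.135, 0.   , 0.   ]), 'ft_force': array([-0.276, -0.678, -0.289]), 'torque': array([ 0.027, -0.035,  0.031]), 'grasp_force': 0.0, 'grip_width': 0.9987509367857581}
```

```bash
ls; ls pics
```

```text
h.py
pics
scene1.png
top1.png
```

```bash
python3 - <<'E'
import cv2,numpy as np
s=cv2.imread('pics/scene1.png')[140:310,160:480];t=cv2.imread('pics/top1.png')[130:280,160:480]
cv2.imwrite('pics/c1.png',np.vstack([cv2.resize(s,None,fx=1.8,fy=1.8),cv2.resize(t,None,fx=1.8,fy=1.8)]))
E
python3 - <<'E'
from h import *
# rail line fit from top depth
p,d=manip.camera('top'); v,u=np.mgrid[155:215,250:410]
q=np.array([atd('top',(a,b),d[b,a]) for a,b in zip(u.ravel(),v.ravel()) if d[b,a]>0])
for lo,hi in [(.066,.08),(.08,.11),(.058,.066)]:
    m=q[(q[:,2]>lo)&(q[:,2]<hi)&(abs(q[:,1])<.25)&(q[:,0]>.6)]
    print(lo,len(m),m.mean(0).round(4),m.min(0).round(3),m.max(0).round(3))
    if lo==.066:
        m=m[abs(m[:,1])<.18]; f=np.polyfit(m[:,1],m[:,0],1); print('x=%.4f*y+%.4f'%tuple(f),'yaw',-np.arctan(f[0]))
m=q[(q[:,2]>.08)]; print(m.round(3))
E
```

```text
Traceback (most recent call last):
  File "h.py", line 11, in atd
    o,d=ray(cam,px); return o+d*depth
        ~~~^^^^^^^^
  File "h.py", line 5, in ray
    c=c or manip.get_calibration(cam)
           ~~~~~~~~~~~~~~~~~~~~~^^^^^
ValueError: time passes only in moves, steps and waits
```

View pics/c1.png

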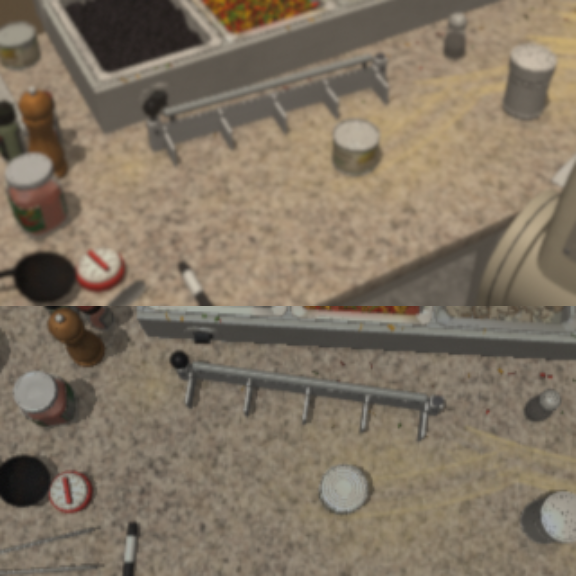

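The ball knob (black, at (155,103) and (180,360) in the composite) is at the left end, so the third gap is at rack y = -48 mm. The tin stands in front of the third and fourth gaps, with nothing near it. Next I fit the rail line.

Run:
```python
from h import *
np.set_printoptions(precision=4,suppress=True)
def cl(cam,d,us,vs):
    c=manip.get_calibration(cam); v,u=np.mgrid[vs[0]:vs[1],us[0]:us[1]]; z=d[v,u].ravel()
    k=np.stack([(u.ravel()-c['cx'])/c['fx'],-(v.ravel()-c['cy'])/c['fy'],-np.ones(u.size)],1)*z[:,None]
    return (R.from_quat(c['orientation']).apply(k)+c['xyz'])[z>0]
for cam,us,vs in [('top',(250,410),(155,215)),('scene',(230,385),(160,240))]:
    p,d=manip.camera(cam); q=cl(cam,d,us,vs)
    m=q[(q[:,2]>.068)&(q[:,2]<.08)&(abs(q[:,1])<.17)&(q[:,0]>.6)&(q[:,0]<.69)]
    f=np.polyfit(m[:,1],m[:,0],1); print(cam,'x=%.4f*y+%.4f'%tuple(f),len(m),'std',np.std(m[:,0]-np.polyval(f,m[:,1])),m[:,2].max())
    b=q[(q[:,2]>.085)&(q[:,0]<.7)&(abs(q[:,1])<.23)]; print('ball',b.mean(0),len(b))
    w=q[(q[:,0]>.7)]; print('wall',w.min(0),w.max(0))
    us=(330,375);vs=(200,260) 
    q=cl(cam,d,us,vs); t=q[(q[:,2]>.052)&(q[:,2]<.064)&(q[:,0]<.54)];print('tin',t.mean(0),(t.min(0)+t.max(0))/2,np.median(t[:,2]),len(t))
print(manip.get_obs()['clock'])
```

```text
top x=0.0902*y+0.6480 549 std 0.0038321808563286596 0.0785938436086131
ball [0.6646 0.2072 0.0967] 86
wall [ 0.7    -0.2325 -0.0079] [0.7326 0.2543 0.026 ]
tin [ 0.4855 -0.0581  0.0548] [ 0.4842 -0.0576  0.0565] 0.0545716009970032 467
scene x=0.0887*y+0.6449 426 std 0.0038380323895104303 0.07986793669086545
ball [0.6603 0.2104 0.0967] 80
wall [ 0.7003 -0.331  -0.0049] [0.8557 0.2484 0.1148]
tin [ 0.4844 -0.0589  0.056 ] [ 0.4839 -0.0591  0.057 ] 0.05592344822408246 395
2.05
```

```bash
python3 -m pendant '[[1,-0.9,0,0,0,0.5,-1],[2,-1.7,0,0,0,1,-1],[3,-2.6,0,0,0,1.5,-1],[4,-3.5,0,0,0,2,-1],[5,-4.4,0,0,0,2.58,-1],[6,-5.2,0,0,0,2.58,-1],[6.75,-5.9,0,0,0,2.58,-1],[6.75,-5.9,0,0,0,2.58,-1],[6.75,-5.9,0,0,0,2.58,-1],[6.75,-5.9,0,0,0,2.58,-1]]'
python3 - <<'E'
from h import *
o=manip.get_obs();p=o['position'];print(p,tool(np.array([.655,.145,.20])-p),R.from_quat(o['ee_rot']).as_matrix().round(3))
E
```

```text
clock: 3.3
position: [0.4126, -0.2292, 0.2452]
ee_rot: [0.999, -0.046, -0.0, 0.0]
ft_force: [-0.4, -1.2, 0.2]
grip_width: -0.004
grasp_force: 0.0
[ 0.4126401  -0.2292417   0.24522537] [ 4.14025528 -7.89829292  0.9008096 ] [[ 0.996 -0.092 -0.   ]
 [-0.092 -0.996 -0.   ]
 [-0.     0.    -1.   ]]
```

```bash
python3 -m pendant '[[0.5,-1,0,0,0,0,-1],[1,-2,0.1,0,0,0,-1],[1.6,-3,0.3,0,0,0,-1],[2.2,-4,0.5,0,0,0,-1],[2.8,-5,0.6,0,0,0,-1],[3.4,-6,0.8,0,0,0,-1],[3.8,-7,0.9,0,0,0,-1],[4.1,-7.9,0.9,0,0,0,-1],[4.1,-7.9,0.9,0,0,0,-1],[4.1,-7.9,0.9,0,0,0,-1]]'
python3 - <<'E'
from h import *
np.set_printoptions(precision=4,suppress=True)
print(manip.get_obs()['position'])
p,d=manip.camera('wrist');cv2.imwrite('pics/w1.png',p[:,:,::-1]);c=manip.get_calibration('wrist')
print(c['xyz'],R.from_quat(c['orientation']).apply([0,0,-1]))
v,u=np.mgrid[0:400,0:640];z=d.ravel()
k=np.stack([(u.ravel()-c['cx'])/c['fx'],-(v.ravel()-c['cy'])/c['fy'],-np.ones(u.size)],1)*z[:,None]
q=(R.from_quat(c['orientation']).apply(k)+c['xyz'])
m=q[(z>0)&(q[:,2]>.066)&(q[:,2]<.08)&(q[:,0]>.6)&(q[:,0]<.69)&(q[:,1]<.19)]
if len(m):
  f=np.polyfit(m[:,1],m[:,0],1);print('rail',f,len(m),m.min(0),m.max(0),np.percentile(m[:,2],95))
b=q[(z>0)&(q[:,2]>.09)&(q[:,2]<.106)&(q[:,0]<.7)&(q[:,1]>.17)&(q[:,1]<.24)]
if len(b): print('ball',b.mean(0),b.min(0),b.max(0),len(b))
dv=q[(z>0)&(q[:,2]>.036)&(q[:,2]<.048)&(q[:,0]<.63)&(q[:,0]>.55)]
if len(dv):
  h,e=np.histogram(dv[:,1],bins=np.arange(-.25,.25,.004)); print([(round(a+.002,3),n) for a,n in zip(e,h) if n>30])
for t,zz in [('ball_end',.062),('rail_mid',.075),('gap_fronts',0),('tin_rack',0)]:
  r=manip.tip_of(t,'wrist'); 
  if r: print(t,r[0]['p'],r[0]['pixel'],atz('wrist',r[0]['pixel'],zz))
E
```

```text
clock: 4.55
position: [0.6533, 0.1452, 0.1997]
ee_rot: [0.999, -0.046, -0.0, 0.001]
ft_force: [0.1, -1.0, -0.3]
grip_width: -0.0
grasp_force: 0.0
[0.6533 0.1452 0.1997]
[0.7272 0.1387 0.3283] [-0.295   0.0248 -0.9552]
rail [0.0895 0.6485] 7196 [ 0.632  -0.0948  0.0661] [0.6707 0.1899 0.0776] 0.07595013429202231
ball [0.668  0.2056 0.0984] [0.6515 0.1929 0.09  ] [0.6805 0.2212 0.1045] 1408
[(np.float64(-0.092), np.int64(69)), (np.float64(-0.088), np.int64(342)), (np.float64(-0.084), np.int64(112)), (np.float64(0.004), np.int64(88)), (np.float64(0.008), np.int64(264)), (np.float64(0.012), np.int64(42)), (np.float64(0.1), np.int64(87)), (np.float64(0.104), np.int64(155)), (np.float64(0.196), np.int64(96)), (np.float64(0.2), np.int64(79))]
ball_end 0.9 [232.2, 184.3] [0.6651 0.209  0.062 ]
rail_mid 0.65 [508.1, 184.6] [0.649  0.0057 0.075 ]
gap_fronts 0.68 [462.1, 220.9] [0.5933 0.009  0.    ]
tin_rack 0.62 [470.9, 169.0] [0.6444 0.0027 0.    ]
```

View pics/w1.png

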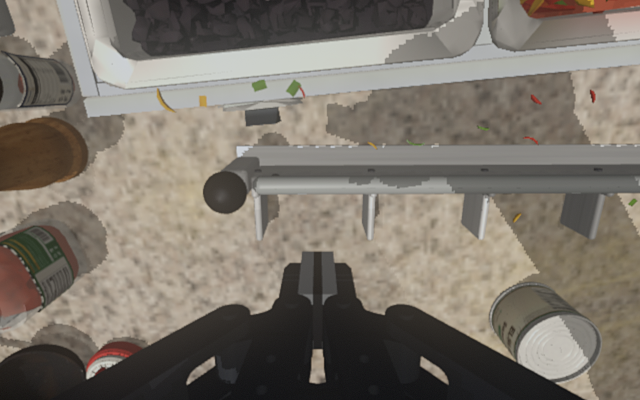

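The wrist view shows the ball at (227,192), the rail at row 185 and the dividers at columns 262, 370, 475 and 585. The tin at (545,330) stands before gaps 3/4. I'll start the press at gap 1.

```bash
python3 -m pendant '[[0.16,-0.18,0.7,0,0,0,-1],[0.16,-0.18,1.4,0,0,0,-1],[0.16,-0.18,2.0,0,0,0,-1],[0.16,-0.18,2.15,0,0,0,-1],[0.16,-0.18,2.22,0,0,0,-1],[0.16,-0.18,2.26,0,0,0,-1],[0.16,-0.18,2.3,0,0,0,-1],[0.16,-0.18,2.3,0,0,0,-1],[0.16,-0.18,2.3,0,0,0,-1],[0.16,-0.18,2.3,0,0,0,-1]]'
```

```text
clock: 6.05
position: [0.6622, 0.1556, 0.0858]
ee_rot: [0.999, -0.045, 0.001, -0.0]
ft_force: [2.7, -0.9, 2.9]
grip_width: 0.004
grasp_force: 1.6
```

```bash
python3 -m pendant '[[0,0,0.04,0,0,0,-1],[0,0.2,0.05,0,0,0,-1],[0,0.4,0.05,0,0,0,-1],[0,0.6,0.05,0,0,0,-1],[0,0.8,0.05,0,0,0,-1],[0,1.0,0.05,0,0,0,-1],[0,1.2,0.05,0,0,0,-1],[0,1.4,0.05,0,0,0,-1],[0,1.6,0.05,0,0,0,-1],[0,1.8,0.05,0,0,0,-1]]'
```

```text
clock: 7.3
position: [0.6534, 0.0659, 0.083]
ee_rot: [0.999, -0.045, -0.0, -0.0]
ft_force: [0.2, 4.1, 5.8]
grip_width: -0.003
grasp_force: 2.6
```

```bash
python3 -m pendant '[[0,0.2,0,0,0,0,-1],[0,0.4,0,0,0,0,-1],[0,0.6,0,0,0,0,-1],[0,0.8,0,0,0,0,-1],[0,1.0,0,0,0,0,-1],[0,1.2,0,0,0,0,-1],[0,1.4,0,0,0,0,-1],[0,1.6,0,0,0,0,-1],[0,1.8,0,0,0,0,-1],[0,1.95,0,0,0,0,-1]]'
```

```text
clock: 8.55
position: [0.6446, -0.0314, 0.0829]
ee_rot: [0.999, -0.045, -0.0, -0.0]
ft_force: [-0.0, 4.0, 5.1]
grip_width: -0.001
grasp_force: 2.6
```

```bash
python3 -m pendant '[[0,0.1,0,0,0,0,-1],[0,0.2,0,0,0,0,-1],[0,0.2,0,0,0,0,-1],[0,0.2,0,0,0,0,-1],[0,0.2,-0.2,0,0,0,-1],[0,0.2,-0.6,0,0,0,-1],[0,0.2,-1.2,0,0,0,-1],[0,0.2,-1.8,0,0,0,-1],[0,0.2,-1.8,0,0,0,0],[0,0.2,-1.8,0,0,0,1]]'
python3 - <<'E'
from h import *
np.set_printoptions(precision=4,suppress=True)
p,d=manip.camera('wrist');cv2.imwrite('pics/w2.png',p[:,:,::-1]);c=manip.get_calibration('wrist')
r=manip.trace('tin','wrist')
o=manip.get_obs(); print(o['position'])
if r:
  q=cloud('wrist',r[0]['pixels'],d); print(r[0]['p'],r[0]['box'],q.min(0),q.max(0)); t=q[abs(q[:,2]-.058)<.005]; print((np.percentile(t,1,axis=0)+np.percentile(t,99,axis=0))/2,len(t))
O=np.array([.645,.0055]); X=np.array([.996,-.0894]);Y=np.array([.0894,.996])
for s in ['top','scene']:
  p,d=manip.camera(s); r=manip.trace('tin',s)
  if r:
    q=cloud(s,r[0]['pixels'],d);t=q[abs(q[:,2]-.058)<.005]; ce=(np.percentile(t,1,axis=0)+np.percentile(t,99,axis=0))/2; print(s,ce,(ce[:2]-O)@X,(ce[:2]-O)@Y)
E
```

```text
clock: 9.8
position: [0.6437, -0.0415, 0.1728]
ee_rot: [0.999, -0.045, -0.0, 0.0]
ft_force: [-0.1, -0.2, 0.4]
grip_width: 0.419
grasp_force: 0.0
[ 0.6435 -0.0413  0.172 ]
0.85 [312.5, 304.3, 374.1, 381.1] [ 0.4803 -0.0756 -0.0004] [ 0.6518 -0.0226  0.2318]
[ 0.5013 -0.0492  0.0555] 635
scene [ 0.4849 -0.0589  0.0572] -0.15366407435660165 -0.07848215237900016
```

```bash
python3 -m pendant '[[-1,0.2,0,0,0,0,1],[-2,0.4,0,0,0,0,1],[-3,0.6,0,0,0,0,1],[-3.13,0.64,0.4,0,0,0,1],[-3.13,0.64,0.9,0,0,0,1],[-3.13,0.64,1.2,0,0,0,1],[-3.13,0.64,1.2,0,0,0,1],[-3.13,0.64,1.2,0,0,0,1],[-3.13,0.64,1.2,0,0,0,1],[-3.13,0.64,1.2,0,0,0,1]]'
python3 - <<'E'
from h import *
np.set_printoptions(precision=4,suppress=True)
p,d=manip.camera('wrist');cv2.imwrite('pics/w3.png',p[:,:,::-1])
print(manip.get_obs()['position'])
r=manip.trace('tin','wrist')
if r:
  q=cloud('wrist',r[0]['pixels'],d); print(r[0]['p'],r[0]['box']); t=q[abs(q[:,2]-.058)<.004]; print((np.percentile(t,1,axis=0)+np.percentile(t,99,axis=0))/2,np.percentile(t,1,axis=0),np.percentile(t,99,axis=0))
E
```

```text
clock: 11.35
position: [0.4857, -0.059, 0.1133]
ee_rot: [0.999, -0.045, 0.0, 0.0]
ft_force: [-0.5, 0.1, -0.4]
grip_width: 1.001
grasp_force: 0.0
[ 0.4856 -0.059   0.1131]Traceback (most recent call last):
  File "<stdin>", line 7, in <module>
  File "h.py", line 13, in cloud
    v,u=np.nonzero(mask&(dep>0)); return np.array([atd(cam,(a,b),dep[b,a]) for a,b in zip(u[::3],v[::3])])
                                                   ~~~^^^^^^^^^^^^^^^^^^^^
  File "h.py", line 11, in atd
    o,d=ray(cam,px); return o+d*depth
        ~~~^^^^^^^^
  File "h.py", line 5, in ray
    c=c or manip.get_calibration(cam)
           ~~~~~~~~~~~~~~~~~~~~~^^^^^
ValueError: time passes only in moves, steps and waits
```

View pics/w3.png

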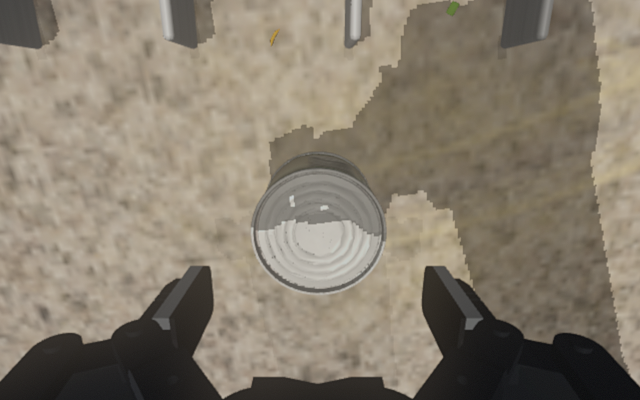

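Tin centred between the fingers (rim columns 252–385, fingers 211/425). I'll lower around it and shift it sideways into line with gap 3.

```bash
python3 -m pendant '[[0,0,0.8,0,0,0,1],[0,0,1.4,0,0,0,1],[0,0,1.56,0,0,0,1],[0,-0.1,1.56,0,0,0,1],[0,-0.2,1.56,0,0,0,1],[0,-0.3,1.56,0,0,0,1],[0,-0.4,1.56,0,0,0,1],[0,-0.5,1.56,0,0,0,1],[0,-0.6,1.56,0,0,0,1],[0,-0.7,1.56,0,0,0,1]]'
python3 -m pendant '[[0,0,0,0,0,0,1],[0,0.09,0,0,0,0,1],[0,0.09,0,0,0,0,1],[0,0.09,-0.5,0,0,0,1],[0,0.09,-1.2,0,0,0,1],[0,0.09,-1.6,0,0,0,1],[-1,0.09,-1.6,0,0,0,-0.1],[-1.6,0.09,-1.6,0,0,0,-0.1],[-1.6,0.09,-1.6,0,0,0,-0.1],[-1.6,0.09,-1.6,0,0,0,-0.1]]'
cat >> h.py <<'E'
def tin(cam):
    p,d=manip.camera(cam);c=manip.get_calibration(cam);r=manip.trace('tin',cam)
    if not r: return p,None
    v,u=np.nonzero(r[0]['pixels']&(d>0));z=d[v,u]
    q=R.from_quat(c['orientation']).apply(np.stack([(u-c['cx'])/c['fx'],-(v-c['cy'])/c['fy'],-np.ones(u.size)],1)*z[:,None])+c['xyz']
    t=q[abs(q[:,2]-.057)<.005]; ce=(np.percentile(t,1,axis=0)+np.percentile(t,99,axis=0))/2
    O=np.array([.645,.0055]); X=np.array([.996,-.0894]);Y=np.array([.0894,.996])
    print(cam,r[0]['p'],ce.round(4),'rack',(ce[:2]-O)@X,(ce[:2]-O)@Y); return p,d
E
python3 - <<'E'
from h import *
for c in ['wrist','top','scene']:
    p,_=tin(c); cv2.imwrite(f'pics/{c}4.png',p[:,:,::-1])
print(manip.get_obs()['position'])
E
```

```text
clock: 12.7
position: [0.4888, -0.0243, 0.0351]
ee_rot: [0.999, -0.045, 0.0, 0.0]
ft_force: [-0.5, -4.9, 3.6]
grip_width: 1.002
grasp_force: 2.0
clock: 13.95
position: [0.409, -0.0215, 0.115]
ee_rot: [0.999, -0.045, 0.0, 0.0]
ft_force: [0.2, 0.7, 0.3]
grip_width: 0.447
grasp_force: 0.0
wrist 0.64 [ 0.4866 -0.028   0.0556] rack -0.15474225369616804 -0.04753510295003237
top 0.74 [ 0.4509 -0.3615  0.0575] rack -0.1605251671769211 -0.38287643872796845
scene 0.96 [ 0.488  -0.0268  0.0561] rack -0.15346159150307231 -0.04624317959919256
[ 0.40869101 -0.02126079  0.1146827 ]
```

View pics/wrist4.png

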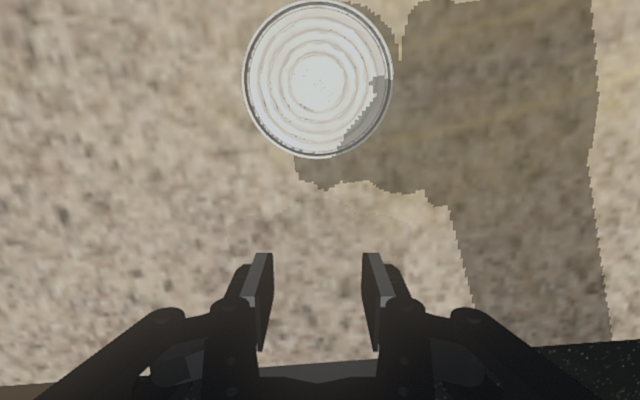

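Tin is in line with gap 3 (rack y ≈ -47 mm, column 318, same as the finger mid-line). Next: lower behind it and push.

```bash
python3 -m pendant '[[0,0,0.8,0,0,0,-0.1],[0,0,1.4,0,0,0,-0.1],[0,0,1.65,0,0,0,-0.1],[0.2,0,1.65,0,0,0,-0.1],[0.4,0,1.65,0,0,0,-0.1],[0.6,0,1.65,0,0,0,-0.1],[0.75,0,1.65,0,0,0,-0.1],[0.9,0,1.65,0,0,0,-0.1],[1.05,0,1.65,0,0,0,-0.1],[1.2,0,1.65,0,0,0,-0.1]]'
python3 -m pendant '[[0.15,0,0,0,0,0,-0.1],[0.3,0,0,0,0,0,-0.1],[0.45,0,0,0,0,0,-0.1],[0.6,0,0,0,0,0,-0.1],[0.75,0,0,0,0,0,-0.1],[0.9,0,0,0,0,0,-0.1],[1.05,0,0,0,0,0,-0.1],[1.15,0,0,0,0,0,-0.1],[1.2,0,0,0,0,0,-0.1],[1.2,0,0,0,0,0,-0.1]]'
python3 - <<'E'
from h import *
for c in ['wrist','scene']:
    p,_=tin(c); cv2.imwrite(f'pics/{c}5.png',p[:,:,::-1])
print(manip.get_obs()['position'])
E
```

```text
clock: 15.5
position: [0.4677, -0.0268, 0.0323]
ee_rot: [0.999, -0.045, -0.001, 0.0]
ft_force: [-6.5, 0.1, 5.8]
grip_width: 0.454
grasp_force: 3.8
clock: 16.75
position: [0.5279, -0.0322, 0.0323]
ee_rot: [0.999, -0.045, -0.0, 0.0]
ft_force: [-3.8, 0.6, 4.5]
grip_width: 0.452
grasp_force: 2.7
wrist 0.73 [ 0.5693 -0.0355  0.0558] rack -0.07169721712687079 -0.04755077320923834
scene 0.6 [ 0.5535 -0.0346  0.0566] rack -0.08757404083725326 -0.048084438747847326
[ 0.52783313 -0.03216675  0.03231666]
```

View pics/wrist5.png

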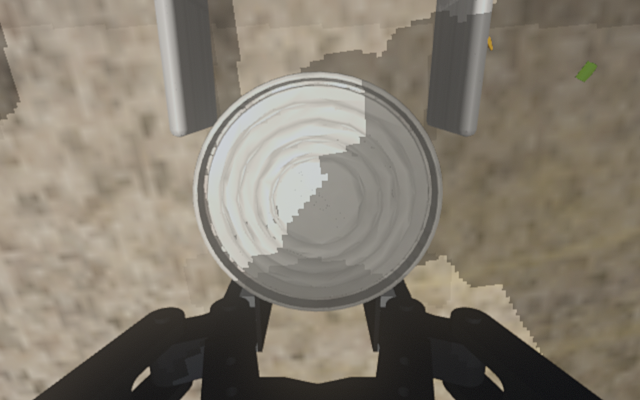

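The tin enters the gap centred between the dividers (inner edges at columns 215 and 430). About 33 mm remain.

```bash
python3 -m pendant '[[0.1,0,0,0,0,0,-0.1],[0.2,0,0,0,0,0,-0.1],[0.3,0,0,0,0,0,-0.1],[0.4,0,0,0,0,0,-0.1],[0.48,0,0,0,0,0,-0.1],[0.54,0,0,0,0,0,-0.1],[0.58,0,0,0,0,0,-0.1],[0.61,0,0,0,0,0,-0.1],[0.63,0,0,0,0,0,-0.1],[0.63,0,0,0,0,0,-0.1]]'
```

```text
clock: 18.2
position: [0.5594, -0.0349, 0.0323]
ee_rot: [0.999, -0.045, 0.0, 0.0]
ft_force: [-3.0, 0.6, 2.7]
grip_width: 0.445
grasp_force: 2.5
```

```bash
python3 -m pendant '[[0.01,0,0,0,0,0,-0.1],[0.02,0,0,0,0,0,-0.1],[0.03,0,0,0,0,0,-0.1],[0.04,0,0,0,0,0,-0.1],[0.05,0,0,0,0,0,-0.1],[0.05,0,0,0,0,0,-0.1],[0.05,0,0,0,0,0,-0.1],[0.05,0,0,0,0,0,-0.1],[0.05,0,0,0,0,0,-0.1],[0.05,0,0,0,0,0,-0.1]]'
```

```text
clock: 19.45
position: [0.5611, -0.0351, 0.0323]
ee_rot: [0.999, -0.045, -0.001, 0.0]
ft_force: [-8.9, 0.5, 6.7]
grip_width: 0.449
grasp_force: 4.9
```

```bash
python3 -m pendant '[[0.01,0,0,0,0,0,-0.1],[0.02,0,0,0,0,0,-0.1],[0.03,0,0,0,0,0,-0.1],[0.04,0,0,0,0,0,-0.1],[0.04,0,0,0,0,0,-0.1],[0.04,0,0,0,0,0,-0.1],[0.04,0,0,0,0,0,-0.1],[0.04,0,0,0,0,0,-0.1],[0.04,0,0,0,0,0,-0.1],[0.04,0,0,0,0,0,-0.1]]'
```

```text
clock: 20.7
position: [0.5613, -0.0352, 0.0321]
ee_rot: [0.999, -0.045, -0.003, 0.0]
ft_force: [-18.3, 0.9, 16.2]
grip_width: 0.451
grasp_force: 10.4
```

Firm stop: against the back plate. Retreat straight back, then up.

```bash
python3 -m pendant '[[-0.1,0,0,0,0,0,-0.1],[-0.3,0,0,0,0,0,-0.1],[-0.7,0,0,0,0,0,-0.1],[-1.0,0,0,0,0,0,-0.1],[-1.2,0,-0.8,0,0,0,-0.1],[-1.2,0,-1.8,0,0,0,-0.1],[-1.2,0,-2.5,0,0,0,-0.1],[-1.2,0,-2.5,0,0,0,-0.1],[-1.2,0,-2.5,0,0,0,-0.1],[-1.2,0,-2.5,0,0,0,-0.1]]'
python3 - <<'E'
from h import *
for c in ['scene','wrist']:
    p,_=tin(c); cv2.imwrite(f'pics/{c}6.png',p[:,:,::-1])
E
```

```text
clock: 21.95
position: [0.5033, -0.03, 0.1561]
ee_rot: [0.999, -0.045, -0.001, -0.0]
ft_force: [0.1, -0.2, -0.4]
grip_width: 0.452
grasp_force: 0.0
scene 0.58 [ 0.6025 -0.0338  0.0564] rack -0.03876674002166502 -0.042977238075379634
wrist 0.85 [ 0.597  -0.0387  0.0559] rack -0.04387415789727681 -0.048299285946867825
```

View pics/wrist6.png

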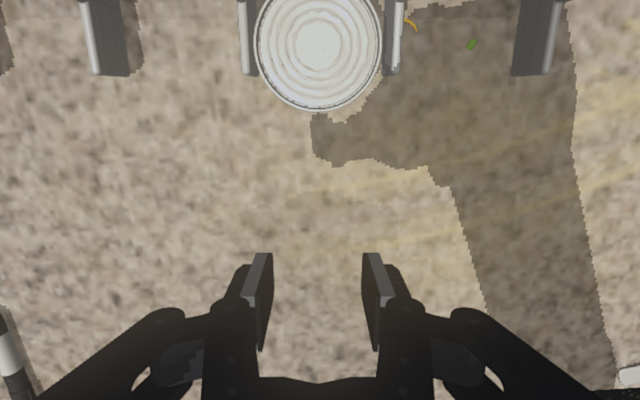

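The tin stands upright, centred in the third gap. The scene camera puts it at rack x ≈ -39 mm, which agrees with the firm stop I felt.

```bash
python3 -c "
from workcell import manip
print(manip.hand_in())"
```

```text
the job is handed in; nothing more can be done
None
```

The job is handed in after about 22 s of the 72 s allowed: I counted along the rail from the ball-knob end to the third gap, pushed the tin in until it stopped firmly against the back plate, and left it standing there untouched; the jar, timer, shaker and dredger were never approached.

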